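# Snug the clamp nut of a glue-up jig with a crank wrench between the fences

## Task

Pick up the crank wrench by its upright wooden grip, set its ring over the hex nut in the clamping jig and tighten the nut clockwise until it meets its end stop, then snug it there with about 2 N m (some 10 to 14 N of push at the grip, clearly more than it takes to turn it): the side fences allow only a short swing, so lift the ring off the nut, swing back and reseat it for each new stroke. Turn the nut only with the wrench, never forcing it well beyond that or jamming the wrench into the jig. Then put the wrench back on the bench, clear of the jig and standing as you found it, without disturbing the jar, the offcut or the hammer.

Things in the scene. Friction and masses are not known exactly. Their poses are not given: they have to be found in the camera images.
- jig: Wooden clamping jig fixed to the bench, open on its -x side (towards the robot). Origin on the bench under the nut's axis, z up. Base board 246 mm wide (y), from x = -160 to +55 mm, 15 mm thick. A low back rail across it, its inner face at x = +40 mm, top 34 mm above the bench. A flat clamp bar and a washer lie under the nut.
- fences: The jig's two wooden side fences, fixed, along the jig's x; same origin and axes as the jig. Inner faces at y = +105 and -105 mm, 18 mm thick, from x = -160 to +55 mm, tops 60 mm above the bench.
- nut (a joint): Angle turned by the steel hex nut, rad; grows clockwise seen from above (tightening). Starts between 0.1 and 0.8; at 2.70 it is home against a rigid stop (snug at 2 N m, bears 3.5). Turning takes a steady 0.6 N m (about 4.5 N at the wrench's grip); it stays where it is left. Its yaw relative to the jig is 0.73 minus this value.
- nut_seat (a point): Point on the nut's axis at its underside, 30 mm above the bench, on a washer 60 mm across; turns with the nut, x axis square to a flat. Nut 36 mm across flats, 18 mm tall, its top 4 mm a cone from 36 to 29 mm across; a stud 22 mm thick stands 6 mm above it. The ring fits over it when the wrench's yaw is this yaw plus any multiple of 60 degrees, within about 5 degrees.
- wrench_grip (a point): On the loose crank wrench's upright wooden grip (square post 20 x 20 mm, faces parallel to the wrench's x and y, top 100 mm above the wrench's underside): point on the post's axis 70 mm above the underside. Wrench axes: x along the shank from grip to ring, z up. It stands on the bench, post upright, 0.3 kg; steel shank 16 mm wide, 12 mm thick, round foot 26 mm across under the post.
- wrench_ring (a point): Centre of the wrench's hexagonal ring at its underside, 140 mm along x from the post's axis. Opening 38 mm across flats (two of them square to x), about 6 degrees of play on the nut; 14 mm thick, 52 mm outside. Seated, it coincides with nut_seat; the shank can then swing about 0.71 rad either side of in line with the jig's x (grip on the jig's -x side) before its foot meets a fence.
- jar: Bystander: closed amber glass jar 56 mm across, 75 mm tall; origin under its centre.
- offcut: Bystander: wooden offcut 110 x 45 x 22 mm; origin at the centre of its underside.
- hammer: Bystander: hammer lying on the bench beyond the jig, about 300 mm long.
Not all that is in view belongs to the job. Of the things shaped like the part that bears wrench_grip, the dark steel one is meant.

How it is judged:
By the outcome, as a careful person would: the job done as asked, in the order asked, and still so for the second after the job is handed in, with the robot touching nothing.
It also fails if it takes over 72 s, if anything falls off the work surface, if the arm or the gripper's body presses on something with over 40 N, if the wrist force passes 120 N, or if a joint passes its speed limit or range.

## Robot

A 6-joint arm with a two-finger parallel gripper is mounted at the origin on the work surface. World frame = base frame: x ahead of the robot, y to its left, z up, the work surface at z = 0. Lengths are in m, angles in rad, forces in N, time in s.
With the tool pointing down it reaches from about 0.3 to 0.75 m from the base axis. Payload 8.5 kg.
Tool frame: the origin (TCP) lies on the front face of the gripper's body, between the roots of the fingers; the fingertips stand 73 mm ahead of it and the grasp point (between the pads) lies 54 mm ahead of it (ctrl.grip_point_offset is the distance from the TCP to the grasp point, in m); z points along the fingers, y is the direction in which the jaws open and shut (so a half turn about z gives the same grasp; the last joint's range is limited). The gripper opens to 85 mm and grips with 20 to 120 N. Pads are 22 mm wide; open, the fingers measure 114 mm over their backs; the gripper's body (76 mm by 85 mm) begins 54 mm behind the grasp point. The pads swing forward as they close: fully open they stand 13 mm farther back than shut.
Start: joints at [-1.432, 0.381, 1.297, -0, 1.464, -0.215], TCP at [0.191, -0.516, 0.304] pointing down, gripper open.
Joint ranges: [-3.11, 3.11], [-0.89, 2.33], [0.22, 2.48], [-1.42, 4.56], [0.17, 2.85], [-2.88, 2.88]. Speed limits (rad/s): [2.39, 2.39, 3.14, 3.14, 3.14, 3.14].

## Interface

Orientations are given as a unit quaternion [w, x, y, z].
In Python, from workcell import ctrl gives the robot as it stands.
- The arm moves only by the tool apply_moves, never from a script. Its argument "moves" is a list of rows, each a list of 4 numbers: the shift along the tool's x, y, z in cm, then the turn about the tool's z in rad. A call has 1 to 12 rows; each row shifts and turns the pose as measured when the row begins, along the tool's axes as they then stand; what a row does not reach is not made up. A row lasts 1/8 s, in which the tool goes at most 62.5 mm and 10.7 degrees, less where a joint would pass 70% of its speed; a pose out of reach is approached as far as the arm can. A call with a gripper value outside its range is refused whole. "gripper" is the finger opening in cm, from 0 to 8.54, set as the call begins (left out, the last holds). The fingers move at their own pace and stop on an object; "force" is the grip in N (left out, the last holds). Time passes only in rows, so rows that do not move let the fingers close. It gives the time, the measured TCP pose, the force and the opening at its end, in the units of the state.
- ctrl.read_state(): the state, without advancing time (a new reading comes with each control period).
- ctrl.snapshot(name): name is "side" or "top"; returns a dict with "image" (480x640x3 uint8, blue, green, red), "vertical_fov" (degrees; the focal length in pixels is half the picture's height over the tangent of half this angle, whatever the lens; pixels are square), "cx", "cy" (the principal point, pixels), "k1" (the pictures are not rectified: a ray, as slopes to the right and down, at radius r is drawn at 1 + k1 r^2 times it, then the intrinsics apply), "T" (4x4, takes a point from camera to world coordinates). Camera axes: x right, y down, z forward; pixel columns grow to the right and rows downward; lengths in m; the calibration is good to about 2 mm. A picture is of the moment at which its call begins. There is no depth.
- ctrl.hand_in(): hands the job in, once; it reports no verdict.
Trained networks look in a picture, given as the dict that the camera call returned (one of the last four; its "shot" number tells which), for a name from the list of things; names that differ only in an ending like _2 or _b are one class to them, and where a whole thing is asked for, a point or a joint stands for the part that bears it (a point fixed in the world has none). Each returns a list of dicts, best first, with "conf" (0 to 1); they miss things now and then, are a little off and sometimes report something else, mostly with a low value. They report only what shows in the picture. A call takes as long as a camera call. They do not tell look-alikes from the thing itself.
- ctrl.outline_of(picture, query): "region" (480x640 bool, what is visible of it) and "bbox" ([left, top, width, height] in pixels, round what is visible of it).
- ctrl.spot_point(picture, query): "location" ([column, row] in pixels: a listed point, or the origin of a listed thing).
The state is a dict: "clock": time; "qpos": joint angles; "qvel": joint speeds; "joint_torque": joint torques, N m; "tcp_pos": TCP position; "tcp_rot": TCP orientation; "force": force on the tool from outside, world axes, zero at the start; "moment": the same for the moment, N m; "gripper_width": finger opening in m.
Only numpy, scipy, OpenCV 4.12 (cv2) and the standard library are available. Lean on these libraries where they do the work, as an engineer would, in place of code of your own. Each camera call takes 0.05 s, during which the arm holds its last target.

## Working session

There is one attempt and no reset: what is moved stays moved. The work goes in short steps, Python scripts to look and compute and a tool call to move; the robot and the scene stay as the last step left them, time stands still between calls to the robot, and variables do not carry over. Pictures are saved under pics/ and viewed, and the job is handed in when it is done.

Besides the shell and the picture viewer there is one more tool, called after "Request:" by a JSON object that holds its "method" and its "body". apply_moves: Moves the arm, as the interface text tells. Its arguments: {"type":"object","properties":{"moves":{"type":"array"},"gripper":{"type":"number"},"force":{"type":"number"}},"required":["moves"]}

```bash
ls; mkdir -p pics
cat > h.py <<'E'
import numpy as np, cv2
from workcell import ctrl
def ray(s,px):
    f=240/np.tan(np.radians(s["vertical_fov"])/2)
    d=np.array([(px[0]-s["cx"])/f,(px[1]-s["cy"])/f]); u=d.copy()
    for _ in range(30): u=d/(1+s["k1"]*(u@u))
    T=np.array(s["T"]); return T[:3,3], T[:3,:3]@np.array([u[0],u[1],1])
def at(s,px,z):
    o,d=ray(s,px); return o+d*(z-o[2])/d[2]
def proj(s,p):
    f=240/np.tan(np.radians(s["vertical_fov"])/2)
    T=np.array(s["T"]); c=T[:3,:3].T@(np.array(p)-T[:3,3]); u=c[:2]/c[2]; u=u*(1+s["k1"]*(u@u))
    return np.array([s["cx"]+f*u[0],s["cy"]+f*u[1]])
E
python3 - <<'E'
from h import *
np.set_printoptions(precision=4,suppress=True)
print(ctrl.read_state())
for n in("side","top"):
    s=ctrl.snapshot(n); cv2.imwrite(f"pics/{n}0.png",s["image"]); print(n,s["vertical_fov"],s["k1"],np.array(s["T"]))
    for q in["jig","nut_seat","wrench_grip","wrench_ring","jar","offcut","hammer"]:
        r=ctrl.spot_point(s,q); print(q,[(round(x["conf"],2),np.round(x["location"],1).tolist()) for x in r])
E
```

```text
pics
{'clock': 0.0, 'qpos': array([-1.4323,  0.3812,  1.2983, -0.    ,  1.4636, -0.2153]), 'qvel': array([-0.0009, -0.0004, -0.0019, -0.0004, -0.0008,  0.0001]), 'joint_torque': array([ -0.0014, -44.8466, -23.1282,  -0.0002,   0.0047,  -0.    ]), 'tcp_pos': array([ 0.1905, -0.5157,  0.3033]), 'tcp_rot': array([-0.0008,  0.9844,  0.176 ,  0.    ]), 'force': array([ 0.5613, -0.6647,  0.1731]), 'moment': array([ 0.0176,  0.0631, -0.0563]), 'gripper_width': 0.0853854005994008}
side 51.3917184901552 -0.11758064634560376 [[-0.9035 -0.1967  0.3809  0.0758]
 [-0.4286  0.4314 -0.7938  0.9823]
 [-0.0081 -0.8804 -0.4741  0.6869]
 [ 0.      0.      0.      1.    ]]
jig [(0.58, [301.5, 271.0])]
nut_seat [(0.65, [301.7, 258.1])]
wrench_grip [(0.74, [376.1, 205.8]), (0.45, [426.9, 237.6]), (0.27, [330.8, 229.1])]
wrench_ring [(0.75, [486.7, 229.0]), (0.72, [331.8, 226.9]), (0.46, [414.2, 237.7])]
jar [(0.56, [269.9, 345.9])]
offcut [(0.52, [185.4, 310.9])]
hammer [(0.9, [261.4, 234.7]), (0.45, [377.0, 205.8])]
top 49.2956016716773 -0.13327559752528909 [[ 0.0182 -0.9981  0.0582  0.4848]
 [-0.9998 -0.0177  0.0088 -0.0125]
 [-0.0078 -0.0583 -0.9983  1.3968]
 [ 0.      0.      0.      1.    ]]
jig [(0.67, [315.0, 229.0])]
nut_seat [(0.52, [312.9, 227.9]), (0.34, [316.0, 230.3]), (0.18, [404.4, 219.5])]
wrench_grip [(0.98, [425.6, 265.0]), (0.88, [373.4, 338.2]), (0.7, [471.0, 333.7])]
wrench_ring [(0.97, [425.0, 317.0]), (0.66, [403.6, 218.5]), (0.63, [481.8, 379.0]), (0.58, [316.4, 231.8])]
jar [(0.97, [206.5, 257.2])]
offcut [(0.86, [212.9, 173.6])]
hammer [(0.85, [359.7, 156.0])]
```

View pics/side0.png

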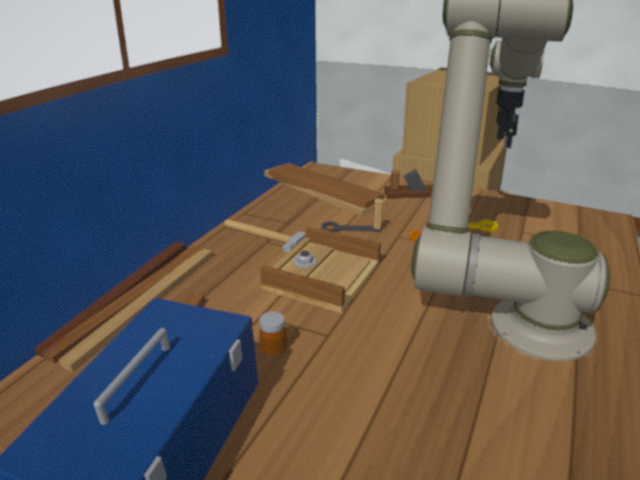

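View pics/top0.png

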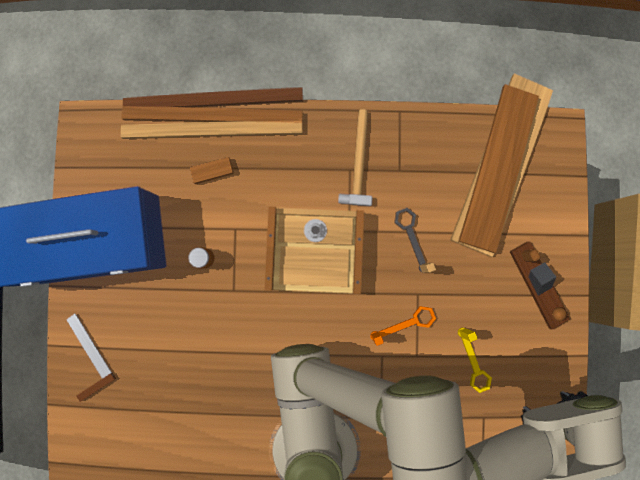

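Run:
```python
import cv2
a=cv2.imread("pics/top0.png")
cv2.imwrite("pics/topc.png",cv2.resize(a[200:400,290:500],None,fx=2.9,fy=2.9,interpolation=cv2.INTER_CUBIC))
```

```text
(no output)
```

View pics/topc.png

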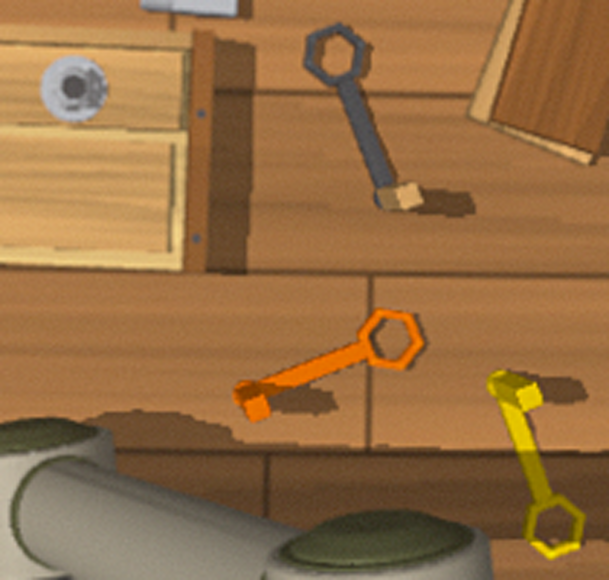

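Three look-alikes: the dark steel wrench (ring at 406,218, wooden grip at 427,267), the orange one (425,317 / 377,338) and the yellow one (482,380 / 469,334). The dark one fits, since it alone has a steel shank and a bare-wood post, and the crop confirms it. Next I measure.

Run:
```python
from h import *
np.set_printoptions(precision=4,suppress=True)
S={n:ctrl.snapshot(n) for n in("side","top")}
def tri(a,b):
    o1,d1=ray(S["top"],a);o2,d2=ray(S["side"],b)
    A=np.stack([d1,-d2],1);t=np.linalg.lstsq(A,o2-o1,rcond=None)[0]
    return (o1+d1*t[0]),(o2+d2*t[1])
for n,s in S.items():
    for q in["jig","nut","wrench_grip","wrench_ring","fences","nut_seat"]:
        r=ctrl.outline_of(s,q)
        for x in r:
            m=x["region"]; ys,xs=np.nonzero(m); print(n,q,round(x["conf"],2),x["bbox"],m.sum())
t=S["top"];s=S["side"]
print("ring",at(t,(403.6,218.5),0),at(t,(406,218.5),.0),"side",at(s,(331.8,226.9),0))
print("grip",at(t,(425.6,265),.07),at(s,(376.1,205.8),.07),tri((425.6,265),(376.1,205.8)))
print("nut",at(t,(312.9,227.9),.03),at(t,(316,230.3),.03),at(s,(301.7,258.1),.03))
print("jig",at(t,(315,229),0),at(s,(301.5,271),0))
T=t["image"];
cv2.imwrite("pics/nt.png",cv2.resize(T[200:305,255:380],None,fx=5.7,fy=5.7,interpolation=cv2.INTER_CUBIC))
D=s["image"]
cv2.imwrite("pics/ns.png",cv2.resize(D[185:310,250:390],None,fx=5.2,fy=4.7,interpolation=cv2.INTER_CUBIC))
```

```text
side jig 0.96 [260.8, 227.3, 123.8, 83.8] 6602
side jig 0.71 [260.0, 312.9, 29.7, 43.0] 1074
side nut 0.71 [299.1, 251.4, 9.5, 14.9] 149
side wrench_grip 0.76 [320.2, 197.0, 63.2, 35.2] 653
side wrench_grip 0.6 [470.8, 221.2, 26.6, 10.0] 220
side wrench_grip 0.4 [408.1, 228.5, 14.4, 16.7] 118
side wrench_ring 0.87 [323.6, 196.5, 58.2, 37.2] 569
side wrench_ring 0.75 [467.5, 222.9, 30.3, 11.4] 190
side wrench_ring 0.43 [408.7, 231.1, 11.6, 8.8] 81
side fences 0.84 [259.7, 227.2, 120.4, 84.7] 3339
side nut_seat 0.52 [293.7, 249.8, 21.0, 14.2] 161
top jig 0.67 [264.9, 207.5, 96.2, 86.3] 7696
top nut 0.57 [306.6, 222.1, 15.5, 16.2] 148
top wrench_grip 0.83 [367.1, 304.2, 68.6, 44.0] 503
top wrench_grip 0.8 [459.4, 324.5, 32.2, 69.4] 656
top wrench_grip 0.76 [390.6, 211.2, 44.5, 60.3] 659
top wrench_ring 0.95 [391.1, 205.7, 46.9, 66.4] 593
top wrench_ring 0.91 [370.6, 304.9, 62.4, 39.9] 562
top wrench_ring 0.74 [458.5, 328.5, 34.1, 64.7] 654
top fences 0.76 [266.1, 209.5, 99.4, 83.8] 1314
top nut_seat 0.56 [306.2, 220.0, 16.9, 20.9] 160
ring [ 0.6254 -0.2263  0.    ] [ 0.6255 -0.2328  0.    ] side [ 0.6227 -0.2436  0.    ]
grip [ 0.5006 -0.273   0.07  ] [ 0.5038 -0.298   0.07  ] (array([ 0.5005, -0.2707,  0.082 ]), array([ 0.4953, -0.2726,  0.0823]))
nut [0.5932 0.0163 0.03  ] [0.5871 0.008  0.03  ] [0.5972 0.0034 0.03  ]
jig [0.5928 0.0112 0.    ] [0.5917 0.0171 0.    ]
```

View pics/nt.png

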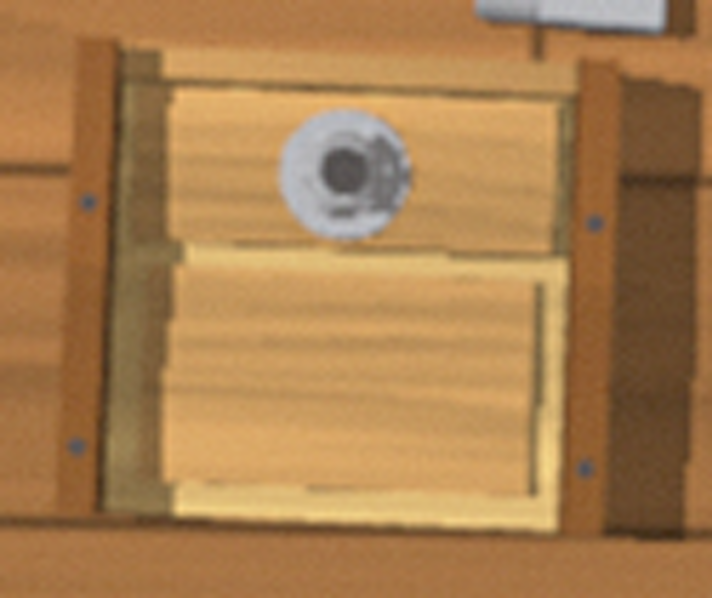

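View pics/ns.png

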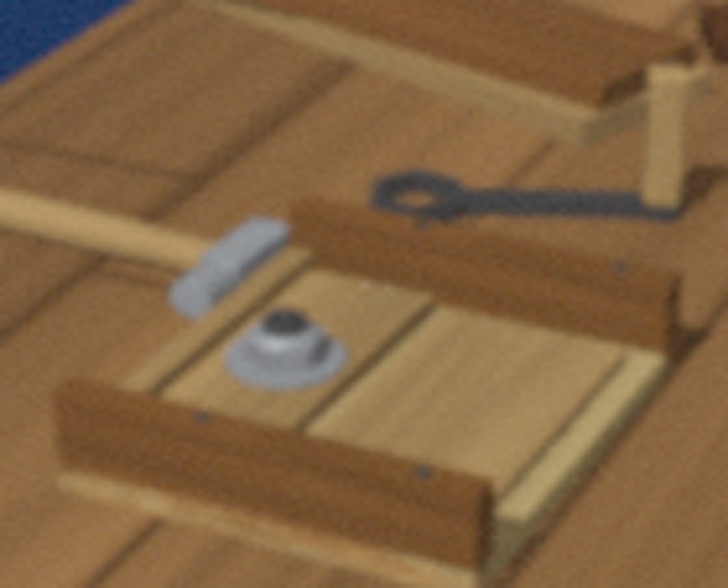

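Run:
```python
from h import *
from scipy.optimize import least_squares
np.set_printoptions(precision=4,suppress=True)
S={n:ctrl.snapshot(n) for n in("side","top")};t=S["top"];s=S["side"]
im=lambda p,o,k:(np.array(p)+.5)/np.array(k)-.5+np.array(o)
T=lambda p:im(p,(255,200),5.7); D=lambda p:im(p,(250,185),(5.2,4.7))
obs=[((55,123,60),T((78,40))),((55,105,60),T((119,42))),((-160,123,60),T((57,511))),((-160,105,60),T((98,513))),
((55,-105,60),T((581,60))),((55,-123,60),T((619,63))),((-160,-105,60),T((560,535))),((-160,-123,60),T((605,537)))]
def f(v):
    c,q=np.cos(v[2]),np.sin(v[2]);r=[]
    for p,o in obs:
        p=np.array(p)/1e3; r+=list(proj(t,[v[0]+c*p[0]-q*p[1],v[1]+q*p[0]+c*p[1],p[2]])-o)
    return r
r=least_squares(f,[.59,.012,0]);print("jig",r.x,np.array(r.fun).reshape(-1,2))
print("stud top",at(t,T((344,170)),.054),at(s,D((285,321)),.054),"washer",at(t,T((344,174)),.03),at(s,D((285,352)),.03))
P=lambda p:im(p,(290,200),2.9)
print("ringmid",at(t,P((334,54)),.010),at(s,D((418,196)),.010))
print("posttop",at(t,P((408,195)),.1),at(s,D((672,70)),.1))
# dark-mask of steel wrench, undistorted coordinates at z=12mm
A=t["image"].astype(int);
c=A[203:275,388:440]; print("dark px"); 
cv2.imwrite("pics/wt.png",cv2.resize(t["image"][203:278,385:445],None,fx=9,fy=8,interpolation=cv2.INTER_CUBIC))
cv2.imwrite("pics/ws.png",cv2.resize(s["image"][190:240,318:388],None,fx=11,fy=11,interpolation=cv2.INTER_CUBIC))
```

```text
jig [ 0.587   0.0102 -0.0243] [[-0.0428 -0.4219]
 [-0.2758 -0.4949]
 [-0.3596  0.6107]
 [-0.5363  0.5798]
 [ 0.2231 -0.2879]
 [ 0.5478 -0.5164]
 [ 0.6409  0.2782]
 [-0.2033  0.2159]]
stud top [0.5875 0.0105 0.054 ] [0.5837 0.0134 0.054 ] washer [0.5875 0.0108 0.03  ] [0.5877 0.0068 0.03  ]
ringmid [ 0.625  -0.2281  0.01  ] [ 0.6213 -0.2271  0.01  ]
posttop [ 0.4957 -0.2791  0.1   ] [ 0.4905 -0.2802  0.1   ]
dark px
```

View pics/wt.png

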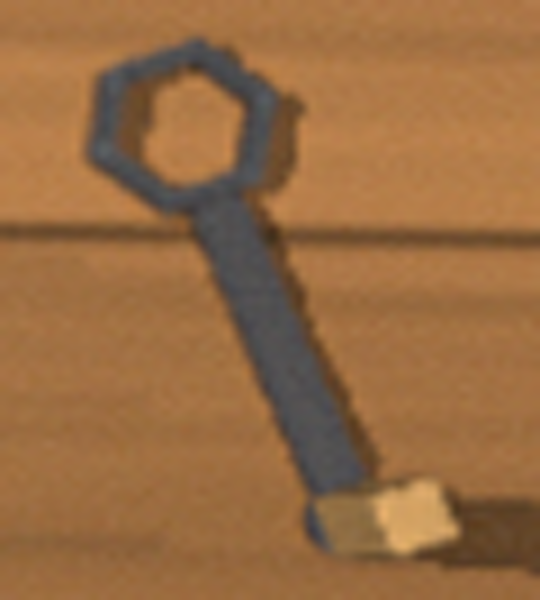

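View pics/ws.png

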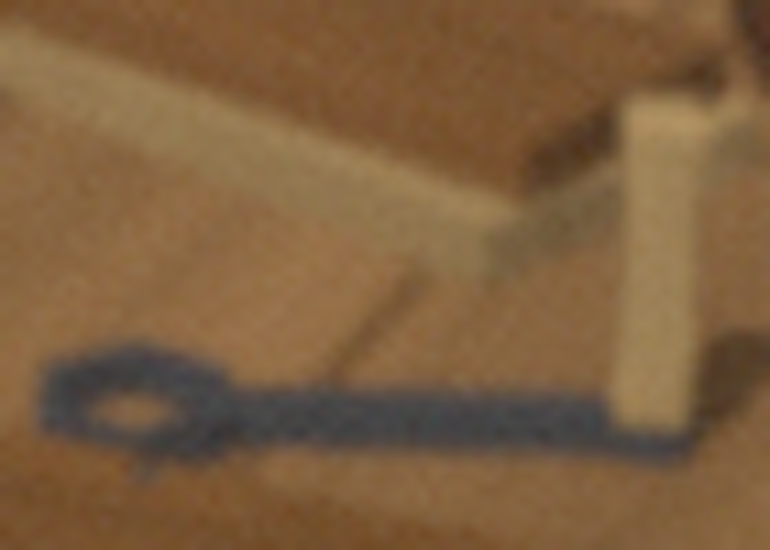

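```bash
cat >> h.py <<'E'
from scipy.spatial.transform import Rotation as R
def pose():
    st=ctrl.read_state(); w,x,y,z=st["tcp_rot"]; M=R.from_quat([x,y,z,w]).as_matrix()
    return st,np.array(st["tcp_pos"]),M,np.arctan2(M[1,0],M[0,0])
def plan(tp,yaw,n):
    """rows to bring TCP to tp with tool y at world yaw"""
    st,p,M,psi=pose(); tpsi=yaw+np.pi/2; d=(tpsi-psi+np.pi)%(2*np.pi)-np.pi
    for i in range(n):
        a=psi+d*i/n; c,s=np.cos(a),np.sin(a); v=(np.array(tp)-p)/n*100
        # tool x=(c,s), y=(s,-c), z=down
        print([round(v[0]*c+v[1]*s,2),round(v[0]*s-v[1]*c,2),round(-v[2],2),round(-d/n,3)],end=", ")
    print()
def show():
    st,p,M,psi=pose()
    print("t",round(st["clock"],2),"p",np.round(p,4),"yaw_y",round((psi-np.pi/2+np.pi)%(2*np.pi)-np.pi,4),"F",np.round(st["force"],1),"M",np.round(st["moment"],2),"w",round(st["gripper_width"],4),"tilt",np.round(M[:2,2],4),"q6",round(st["qpos"][5],2))
E
python3 -c "
from h import *
show();print(ctrl.grip_point_offset);plan([.495,-.2805,.22],.383,11)"
```

```text
t 1.6 p [ 0.1906 -0.5159  0.3039] yaw_y -1.2169 F [-0.3 -0.1  0.2] M [ 0.08 -0.06  0.01] w 0.0854 tilt [-0. -0.] q6 -0.22
0.0539
[np.float64(3.34), np.float64(-1.05), np.float64(0.76), np.float64(-0.145)], [np.float64(3.45), np.float64(-0.55), np.float64(0.76), np.float64(-0.145)], [np.float64(3.5), np.float64(-0.05), np.float64(0.76), np.float64(-0.145)], [np.float64(3.47), np.float64(0.46), np.float64(0.76), np.float64(-0.145)], [np.float64(3.36), np.float64(0.96), np.float64(0.76), np.float64(-0.145)], [np.float64(3.19), np.float64(1.44), np.float64(0.76), np.float64(-0.145)], [np.float64(2.95), np.float64(1.88), np.float64(0.76), np.float64(-0.145)], [np.float64(2.64), np.float64(2.29), np.float64(0.76), np.float64(-0.145)], [np.float64(2.28), np.float64(2.65), np.float64(0.76), np.float64(-0.145)], [np.float64(1.88), np.float64(2.95), np.float64(0.76), np.float64(-0.145)], [np.float64(1.43), np.float64(3.19), np.float64(0.76), np.float64(-0.145)],
```

Request:
{"method": "apply_moves", "body": {"moves": [[3.34, -1.05, 0.76, -0.145], [3.45, -0.55, 0.76, -0.145], [3.5, -0.05, 0.76, -0.145], [3.47, 0.46, 0.76, -0.145], [3.36, 0.96, 0.76, -0.145], [3.19, 1.44, 0.76, -0.145], [2.95, 1.88, 0.76, -0.145], [2.64, 2.29, 0.76, -0.145], [2.28, 2.65, 0.76, -0.145], [1.88, 2.95, 0.76, -0.145], [1.43, 3.19, 0.76, -0.145]], "gripper": 8.54}}

```text
clock: 2.98
tcp_pos: [0.4984, -0.2693, 0.2182]
tcp_rot: [0.001, 0.542, 0.841, -0.001]
force: [0.4, -0.8, 0.3]
gripper_width: 0.0855
```

```bash
sed -i 's/print(\[round(v/print([float(round(q,3)) for q in [round(v/; s/round(-d\/n,3)\],end/round(-d\/n,3)]],end/' h.py; python3 -c "
from h import *
show();plan([.495,-.2805,.22],.383,3)
for n in('top','side'):
  s=ctrl.snapshot(n);cv2.imwrite(f'pics/{n}1.png',s['image'])
  print(n,proj(s,[.495,-.2805,.1]))
a=cv2.imread('pics/top1.png')[150:320,330:500];b=cv2.imread('pics/side1.png')[120:260,300:440]
cv2.imwrite('pics/c1.png',np.hstack([cv2.resize(a,(400,400)),cv2.resize(b,(400,400))]))
"
```

```text
t 2.98 p [ 0.4984 -0.2693  0.2182] yaw_y 0.4258 F [ 0.4 -0.8  0.3] M [-0.01  0.04 -0.  ] w 0.0855 tilt [ 0.0014 -0.0033] q6 -1.13
[-0.29, -0.26, -0.06, 0.014], [-0.3, -0.25, -0.06, 0.014], [-0.3, -0.25, -0.06, 0.014], 
top [430.89674307 267.19247715]
side [377.38927899 199.20271758]
```

View pics/c1.png

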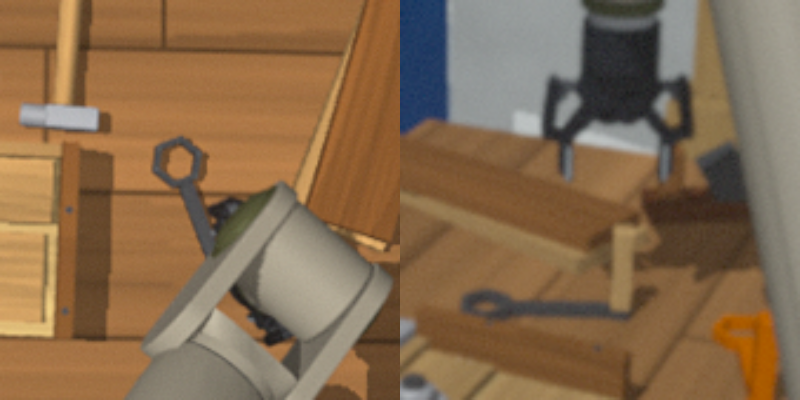

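Request:
{"method": "apply_moves", "body": {"moves": [[-0.45, -0.4, 0, 0.02], [-0.45, -0.35, 0, 0.02], [0, 0, 0, 0]]}}

```text
clock: 3.45
tcp_pos: [0.4945, -0.2815, 0.218]
tcp_rot: [0.001, 0.561, 0.828, -0.001]
force: [-0.4, 0.4, 0.2]
gripper_width: 0.0857
```

```bash
python3 -c "
from h import *
show();plan([.495,-.2805,.125],.383,5)
"
```

```text
t 3.45 p [ 0.4945 -0.2815  0.218 ] yaw_y 0.3792 F [-0.4  0.4  0.2] M [-0.05 -0.07  0.03] w 0.0857 tilt [ 0.0008 -0.0027] q6 -1.1
[0.02, 0.02, 1.86, -0.001], [0.02, 0.02, 1.86, -0.001], [0.02, 0.02, 1.86, -0.001], [0.02, 0.02, 1.86, -0.001], [0.02, 0.02, 1.86, -0.001],
```

Request:
{"method": "apply_moves", "body": {"moves": [[0.05, 0.05, 1.9, 0], [0, 0, 1.9, 0], [0, 0, 1.9, 0], [0, 0, 1.9, 0], [0.0, 0, 1.7, 0], [0, 0, 0, 0]]}}

```text
clock: 4.2
tcp_pos: [0.4929, -0.285, 0.1242]
tcp_rot: [0.003, 0.565, 0.825, -0.001]
force: [-1.2, -0.3, 0.2]
gripper_width: 0.0854
```

```bash
python3 -c "
from h import *
show()
for n in('top','side'):
  s=ctrl.snapshot(n);cv2.imwrite(f'pics/{n}2.png',s['image'])
a=cv2.imread('pics/top2.png')[200:290,380:470];b=cv2.imread('pics/side2.png')[140:240,310:410]
cv2.imwrite('pics/c2.png',np.hstack([cv2.resize(a,(400,400)),cv2.resize(b,(400,400))]))
"
```

```text
t 4.2 p [ 0.4929 -0.285   0.1242] yaw_y 0.3702 F [-1.2 -0.3  0.2] M [0.01 0.01 0.08] w 0.0854 tilt [ 0.0033 -0.0051] q6 -1.1
```

View pics/c2.png

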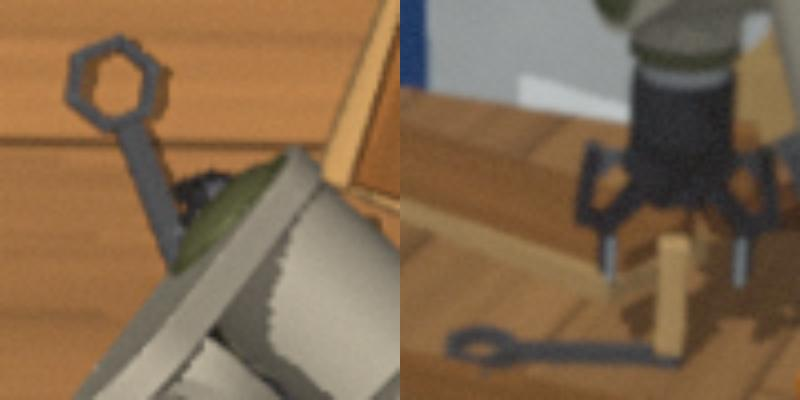

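Request:
{"method": "apply_moves", "body": {"moves": [[0.35, 0.35, 0, -0.013], [0, 0, 0, 0]]}}

```text
clock: 4.55
tcp_pos: [0.4959, -0.2808, 0.127]
tcp_rot: [0.005, 0.559, 0.829, -0.002]
force: [-0.1, 1.1, 0.1]
gripper_width: 0.0855
```

Request:
{"method": "apply_moves", "body": {"moves": [[0, 0, 0, 0], [0, 0, 0, 0], [0, 0, 0, 0], [0, 0, 0, 0], [0, 0, 0, 0], [0, 0, 0, 0]], "gripper": 1.0, "force": 100}}

```text
clock: 5.3
tcp_pos: [0.496, -0.2811, 0.1279]
tcp_rot: [0.006, 0.559, 0.829, -0.002]
force: [0.3, 0.3, 0.3]
gripper_width: 0.0193
```

```bash
python3 -c "
from h import *
show()"
```

```text
t 5.3 p [ 0.496  -0.2811  0.1279] yaw_y 0.3843 F [0.3 0.3 0.3] M [-0.04  0.23  0.01] w 0.0193 tilt [ 0.008  -0.0099] q6 -1.11
```

Request:
{"method": "apply_moves", "body": {"moves": [[0, 0, -2, 0], [0, 0, -3, 0], [0, 0, -3, 0]]}}

```text
clock: 5.68
tcp_pos: [0.4942, -0.2793, 0.2059]
tcp_rot: [0.001, 0.559, 0.829, -0.001]
force: [-0.3, -0.4, -3.5]
gripper_width: 0.0188
```

```bash
python3 -c "
from h import *
show()
I={n:[] for n in('top','side')}
for n in('top','side'):
  for k in range(3):
    s=ctrl.snapshot(n); I[n].append(s['image'].astype(float))
  cv2.imwrite(f'pics/{n}3.png',s['image'])
  c=proj(s,[.5873,.0108,.042]); print(n,c)
  m=np.mean(I[n],0)
  c=np.round(c).astype(int); np.save(n+'nut.npy',m); x=m[c[1]-15:c[1]+15,c[0]-15:c[0]+15]
  x=np.clip((x-60)*1.2,0,255)
  cv2.imwrite(f'pics/n{n}.png',cv2.resize(x.astype(np.uint8),(400,400),interpolation=cv2.INTER_CUBIC))
cv2.imwrite('pics/c3.png',np.hstack([cv2.imread('pics/ntop.png'),cv2.imread('pics/nside.png')]))
a=cv2.imread('pics/top3.png')[200:290,380:470];b=cv2.imread('pics/side3.png')[140:240,310:410]
cv2.imwrite('pics/c2.png',np.hstack([cv2.resize(a,(400,400)),cv2.resize(b,(400,400))]))
show()
"
```

```text
t 5.67 p [ 0.4942 -0.2793  0.2059] yaw_y 0.3843 F [-0.3 -0.4 -3.5] M [-0.09  0.1  -0.04] w 0.0188 tilt [ 0.0006 -0.0033] q6 -1.11
top [314.87649125 229.84780181]
side [303.72046304 256.22758609]
t 5.97 p [ 0.4941 -0.2792  0.2041] yaw_y 0.3843 F [ 0.  -0.5 -3.7] M [-0.05  0.08  0.  ] w 0.0193 tilt [-0.0002 -0.0027] q6 -1.11
```

View pics/c3.png

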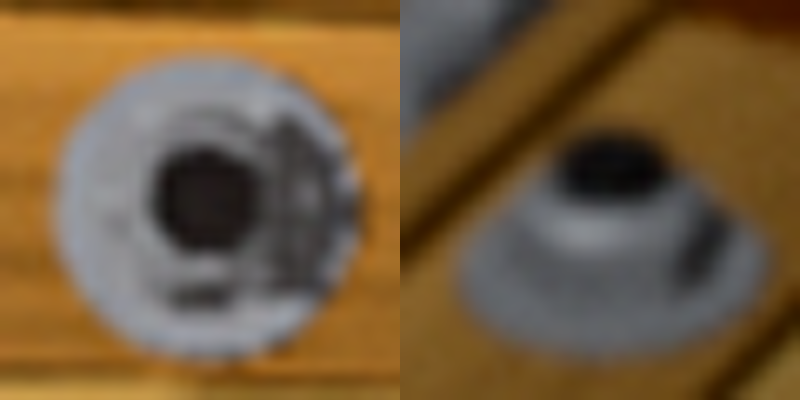

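View pics/c2.png

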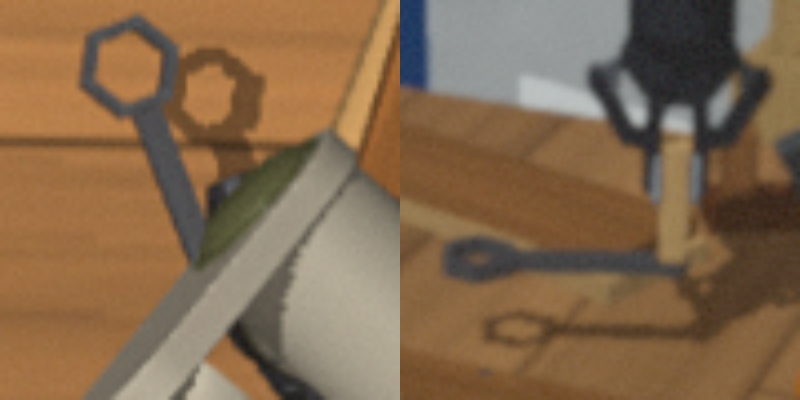

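```bash
python3 -c "
from h import *
s=ctrl.snapshot('top')
A=s['image'][195:240,390:430]; cv2.imwrite('pics/r.png',cv2.resize(A,None,fx=14,fy=13,interpolation=cv2.INTER_CUBIC))
g=A.astype(int); 
print(at(s,(408.9,214.7),.091))
sat=g.max(2)-g.min(2); m=(sat<38)&(g.max(2)<130); ys,xs=np.nonzero(m); print(m.sum())
hull=cv2.convexHull(np.stack([xs,ys],1).astype(np.int32))
k=ys<30-0; 
for r in m.astype(int): print(''.join('#' if v else '.' for v in r))
show()"
```

```text
[ 0.62605203 -0.22573358  0.091     ]
287
........................................
........................................
........................................
........................................
........................................
........................................
........................................
........................................
........................................
........................................
.................#####..................
...............########.................
............############................
..........######....######..............
.........#####........#####.............
.........###...........#####............
.........##.............#####...........
........###..............#####..........
........###...............###...........
........###...............###...........
........###..............####...........
........###..............####...........
........###..............####...........
........###..............####...........
........###..............####...........
........####.............###.....
[... 216 characters left out ...]
............###########..............
...................########.............
....................#######.............
....................#######.............
....................#######.............
....................########............
.....................########.......#...
.....................########...........
......................#######...........
......................#######...........
.......................#######..........
.......................#######..........
.......................########.........
........................#######.........
t 6.03 p [ 0.4941 -0.2793  0.2042] yaw_y 0.3843 F [ 0.8 -0.1 -2.8] M [ 0.01  0.1  -0.01] w 0.0192 tilt [-0.     -0.0027] q6 -1.11
```

View pics/r.png

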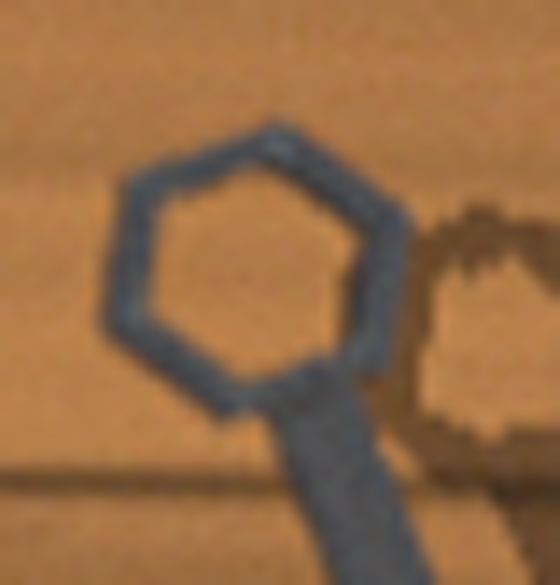

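```bash
cat >> h.py <<'E'
NUT=np.array([.5873,.0107]); OFF=np.array([.141,.0025]); DY=.014
def tcp_for(wy,nut=None,off=None):
    nut=NUT if nut is None else nut; off=OFF if off is None else off
    a=wy-DY; c,s=np.cos(a),np.sin(a)
    return nut-np.array([c*off[0]-s*off[1],s*off[0]+c*off[1]]),a
E
python3 -c "
from h import *
t,a=tcp_for(-.03);print(t,a);plan([*t,.215],a,8)"
```

```text
[0.4463265  0.01440442] -0.044
[3.63, 0.82, -0.13, 0.054], [3.67, 0.63, -0.13, 0.054], [3.69, 0.43, -0.13, 0.054], [3.71, 0.23, -0.13, 0.054], [3.72, 0.03, -0.13, 0.054], [3.72, -0.17, -0.13, 0.054], [3.7, -0.37, -0.13, 0.054], [3.68, -0.56, -0.13, 0.054],
```

Request:
{"method": "apply_moves", "body": {"moves": [[0, 0, -0.8, 0], [3.63, 0.82, -0.05, 0.054], [3.67, 0.63, 0, 0.054], [3.69, 0.43, 0, 0.054], [3.71, 0.23, 0, 0.054], [3.72, 0.03, 0, 0.054], [3.72, -0.17, 0, 0.054], [3.5, -0.37, 0, 0.054], [2.5, -0.4, 0, 0.03], [0, 0, 0, 0]]}}

```text
clock: 7.28
tcp_pos: [0.4485, 0.0091, 0.2119]
tcp_rot: [-0.001, 0.721, 0.693, -0.001]
force: [-0.2, -1.1, -2.5]
gripper_width: 0.0187
```

```bash
python3 -c "
from h import *
show();t,a=tcp_for(-.03);plan([*t,.21],a,2)"
```

```text
t 7.28 p [0.4485 0.0091 0.2119] yaw_y -0.0389 F [-0.2 -1.1 -2.5] M [-0.01  0.09  0.02] w 0.0187 tilt [-0.0027  0.0002] q6 -0.21
[0.26, -0.12, 0.09, 0.003], [0.26, -0.12, 0.09, 0.003],
```

Request:
{"method": "apply_moves", "body": {"moves": [[0.5, -0.2, 0.3, 0.005], [0, 0, 0, 0]]}}

```text
clock: 7.52
tcp_pos: [0.4469, 0.0135, 0.2087]
tcp_rot: [-0.001, 0.723, 0.691, -0.001]
force: [-0.3, -0.5, -2.6]
gripper_width: 0.0188
```

```bash
python3 -c "
from h import *
show()
s=ctrl.snapshot('top');b=ctrl.snapshot('side')
A=s['image'][205:260,290:345]; B=b['image'][225:285,270:330]
cv2.imwrite('pics/r2.png',np.hstack([cv2.resize(A,(400,400),interpolation=cv2.INTER_CUBIC),cv2.resize(B,(400,400),interpolation=cv2.INTER_CUBIC)]))
print(proj(s,[.5873,.0107,.095]),proj(s,[.5873,.0107,.054]))"
```

```text
t 7.53 p [0.4469 0.0135 0.2087] yaw_y -0.0444 F [-0.3 -0.5 -2.6] M [-0.02  0.16 -0.03] w 0.0188 tilt [-0.0026 -0.    ] q6 -0.19
[314.58232244 228.24024611] [314.84194657 229.49540985]
```

View pics/r2.png

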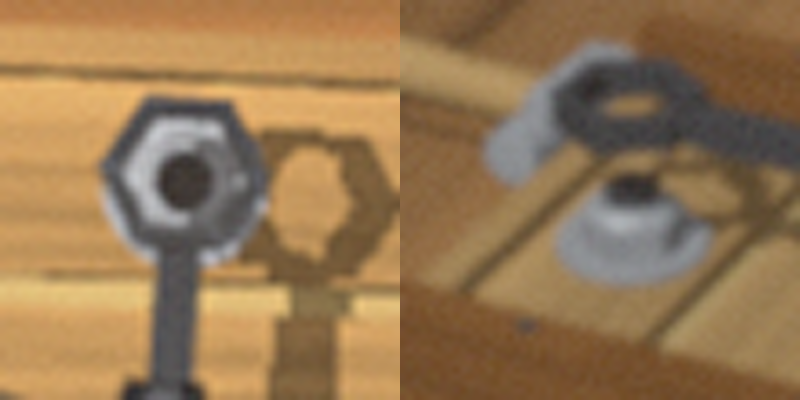

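Request:
{"method": "apply_moves", "body": {"moves": [[0.1, 0, 1.7, 0], [0, 0, 1.5, 0], [0, 0, 0.2, 0]]}}

```text
clock: 8.0
tcp_pos: [0.448, 0.0127, 0.1745]
tcp_rot: [0.0, 0.723, 0.69, -0.0]
force: [0.7, 1.3, -2.6]
gripper_width: 0.0186
```

```bash
python3 -c "
from h import *
show();t,a=tcp_for(-.03);plan([*t,.17],a,1)"
```

```text
t 8.0 p [0.448  0.0127 0.1745] yaw_y -0.0467 F [ 0.7  1.3 -2.6] M [0.03 0.17 0.01] w 0.0186 tilt [-0.0003 -0.0008] q6 -0.19
[0.16, -0.17, 0.45, -0.003],
```

Request:
{"method": "apply_moves", "body": {"moves": [[0.2, -0.1, 0.3, 0], [0, 0, 0.3, 0]]}}

```text
clock: 8.25
tcp_pos: [0.4472, 0.0144, 0.1697]
tcp_rot: [0.001, 0.724, 0.69, -0.0]
force: [-13.4, -0.1, 18.9]
gripper_width: 0.0189
```

```bash
python3 -c "
from h import *
show()"
```

```text
t 8.25 p [0.4472 0.0144 0.1697] yaw_y -0.0472 F [-13.4  -0.1  18.9] M [-0.02  0.58  0.01] w 0.0189 tilt [ 0.0012 -0.0015] q6 -0.19
```

Request:
{"method": "apply_moves", "body": {"moves": [[0, -0.3, 0, 0], [0, 0, 0, 0]]}}

```text
clock: 8.5
tcp_pos: [0.4453, 0.0143, 0.1707]
tcp_rot: [0.003, 0.724, 0.69, 0.001]
force: [1.2, 0.0, -3.0]
gripper_width: 0.019
```

```bash
python3 -c "
from h import *
show()"
```

```text
t 8.5 p [0.4453 0.0143 0.1707] yaw_y -0.0472 F [ 1.2  0.  -3. ] M [0.12 0.   0.05] w 0.019 tilt [ 0.0061 -0.0023] q6 -0.19
```

Free again; lower gently.

Request:
{"method": "apply_moves", "body": {"moves": [[0, 0, 0.3, 0], [0, 0, 0.3, 0]]}}

```text
clock: 8.75
tcp_pos: [0.4455, 0.0144, 0.1647]
tcp_rot: [0.003, 0.723, 0.69, 0.002]
force: [0.5, 0.6, -2.3]
gripper_width: 0.0192
```

```bash
python3 -c "
from h import *
show()"
```

```text
t 8.75 p [0.4455 0.0144 0.1647] yaw_y -0.0469 F [ 0.5  0.6 -2.3] M [ 0.08 -0.16  0.08] w 0.0192 tilt [ 0.0067 -0.0024] q6 -0.19
```

Request:
{"method": "apply_moves", "body": {"moves": [[0, 0, 0.3, 0], [0, 0, 0.25, 0]]}}

```text
clock: 9.0
tcp_pos: [0.4455, 0.0144, 0.1586]
tcp_rot: [0.003, 0.723, 0.69, 0.002]
force: [0.6, 0.7, -1.9]
gripper_width: 0.019
```

```bash
python3 -c "
from h import *
show()
s=ctrl.snapshot('top');b=ctrl.snapshot('side')
A=s['image'][205:260,290:345]; B=b['image'][225:285,270:330]
cv2.imwrite('pics/r3.png',np.hstack([cv2.resize(A,(400,400),interpolation=cv2.INTER_CUBIC),cv2.resize(B,(400,400),interpolation=cv2.INTER_CUBIC)]))"
```

```text
t 9.0 p [0.4455 0.0144 0.1586] yaw_y -0.0469 F [ 0.6  0.7 -1.9] M [ 0.1  -0.21  0.07] w 0.019 tilt [ 0.0065 -0.0022] q6 -0.19
```

View pics/r3.png

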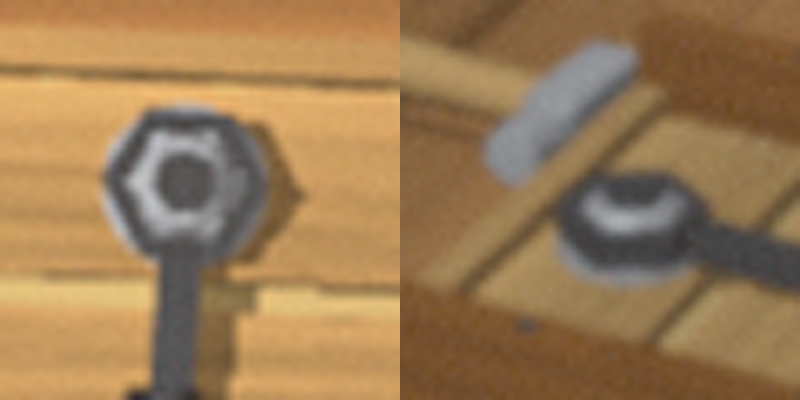

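Request:
{"method": "apply_moves", "body": {"moves": [[1.13, 0.03, 0, 0.08], [1.13, 0.03, 0, 0.08], [1.13, 0.03, 0, 0.08]]}}

```text
clock: 9.48
tcp_pos: [0.4511, 0.0477, 0.1584]
tcp_rot: [0.004, 0.802, 0.597, 0.001]
force: [3.2, -1.8, -3.7]
gripper_width: 0.0188
```

```bash
cat >> h.py <<'E'
def ring():
    st,p,M,psi=pose(); a=psi-np.pi/2; c,s=np.cos(a),np.sin(a); f=np.array(st["force"])
    print("ring est",np.round(p[:2]+[c*.141-s*.0025,s*.141+c*.0025],4),"underside",round(p[2]-.128,4),"F along/left",np.round([f[0]*c+f[1]*s,-f[0]*s+f[1]*c],1),"Fz",round(f[2],1))
E
python3 -c "
from h import *
show();ring()"
```

```text
t 9.47 p [0.4511 0.0477 0.1584] yaw_y -0.2918 F [ 3.2 -1.8 -3.7] M [-0.16 -0.36  0.58] w 0.0188 tilt [ 0.0062 -0.0042] q6 0.14
ring est [0.5869 0.0096] underside 0.0304 F along/left [ 3.6 -0.8] Fz -3.7
```

Request:
{"method": "apply_moves", "body": {"moves": [[1.28, 0.03, 0, 0.09], [1.28, 0.03, 0, 0.09], [1.28, 0.03, 0, 0.09], [1.28, 0.03, 0, 0.09]]}}

```text
clock: 9.98
tcp_pos: [0.4741, 0.0941, 0.1581]
tcp_rot: [0.005, 0.898, 0.44, 0.001]
force: [2.7, -2.5, -4.5]
gripper_width: 0.0188
```

```bash
python3 -c "
from h import *
show();ring()
s=ctrl.snapshot('top');b=ctrl.snapshot('side')
A=s['image'][200:300,255:375]; B=b['image'][185:305,255:385]
cv2.imwrite('pics/r4.png',np.hstack([cv2.resize(A,(400,400),interpolation=cv2.INTER_CUBIC),cv2.resize(B,(400,400),interpolation=cv2.INTER_CUBIC)]))"
```

```text
t 9.97 p [0.4741 0.0941 0.1581] yaw_y -0.6587 F [ 2.7 -2.5 -4.5] M [-0.49 -0.26  0.47] w 0.0188 tilt [ 0.0059 -0.0084] q6 0.62
ring est [0.5871 0.0097] underside 0.0301 F along/left [ 3.7 -0.3] Fz -4.5
```

View pics/r4.png

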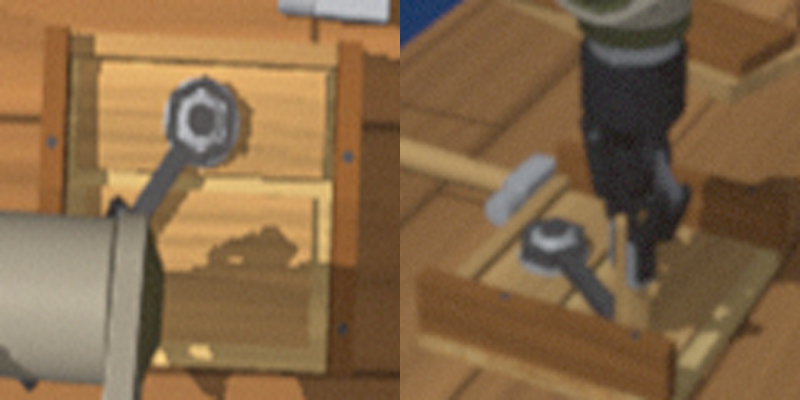

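Request:
{"method": "apply_moves", "body": {"moves": [[-0.56, 0.02, 0, -0.04], [0, 0, -1.5, 0], [0, 0, -1.7, 0], [-2.1, 0.2, 0, -0.15], [-2.1, 0.2, 0, -0.15], [-2.1, 0.2, 0, -0.15], [-2.1, 0.2, 0, -0.15], [-2.1, 0.2, 0, -0.15], [-2.1, 0.2, 0, -0.15], [-2.1, 0.2, 0, -0.15], [0, 0, 0, 0]]}}

```text
clock: 11.45
tcp_pos: [0.4572, -0.0569, 0.1896]
tcp_rot: [-0.002, 0.515, 0.857, -0.003]
force: [-0.5, 0.4, -3.3]
gripper_width: 0.0191
```

```bash
python3 -c "
from h import *
show();ring();t,a=tcp_for(.43+DY,np.array([.5869,.0098]));plan([*t,.19],a,1)"
```

```text
t 11.45 p [ 0.4572 -0.0569  0.1896] yaw_y 0.4884 F [-0.5  0.4 -3.3] M [-0.02  0.09  0.  ] w 0.0191 tilt [-0.007  -0.0037] q6 -0.86
ring est [0.5806 0.0115] underside 0.0616 F along/left [-0.2  0.5] Fz -3.3
[0.38, 0.49, -0.04, 0.058],
```

Request:
{"method": "apply_moves", "body": {"moves": [[0.38, 0.49, 0.2, 0.058], [0, 0, 0.3, 0]]}}

```text
clock: 11.7
tcp_pos: [0.4582, -0.0504, 0.1842]
tcp_rot: [-0.003, 0.541, 0.841, -0.004]
force: [0.4, -0.2, -3.2]
gripper_width: 0.0188
```

```bash
python3 -c "
from h import *
show();ring();t,a=tcp_for(.43+DY,np.array([.5869,.0098]));plan([*t,.173],a,1)"
```

```text
t 11.7 p [ 0.4582 -0.0504  0.1842] yaw_y 0.4263 F [ 0.4 -0.2 -3.2] M [-0.04  0.14 -0.01] w 0.0188 tilt [-0.0093 -0.0026] q6 -0.79
ring est [0.5856 0.0102] underside 0.0562 F along/left [ 0.3 -0.4] Fz -3.2
[-0.14, 0.11, 1.12, -0.004],
```

Request:
{"method": "apply_moves", "body": {"moves": [[-0.06, 0.14, 0.8, -0.004], [0, 0.05, 0.6, 0], [0, 0, 0.3, 0]]}}

```text
clock: 12.08
tcp_pos: [0.4601, -0.0499, 0.1665]
tcp_rot: [-0.002, 0.539, 0.842, -0.003]
force: [0.3, -0.6, -2.0]
gripper_width: 0.0187
```

```bash
python3 -c "
from h import *
show();ring();t,a=tcp_for(.43+DY,np.array([.5869,.0098]));plan([*t,.16],a,1)"
```

```text
t 12.07 p [ 0.4601 -0.0499  0.1665] yaw_y 0.4316 F [ 0.3 -0.6 -2. ] M [-0.12 -0.24 -0.1 ] w 0.0187 tilt [-0.0073 -0.003 ] q6 -0.79
ring est [0.5871 0.0113] underside 0.0385 F along/left [ 0.  -0.6] Fz -2.0
[-0.11, -0.08, 0.65, 0.002],
```

Engaging already (underside 38 mm). Continue down.

Request:
{"method": "apply_moves", "body": {"moves": [[-0.05, 0, 0.35, 0], [0, 0, 0.4, 0], [0, 0, 0.1, 0]]}}

```text
clock: 12.45
tcp_pos: [0.4599, -0.0505, 0.158]
tcp_rot: [-0.002, 0.539, 0.842, -0.003]
force: [-8.8, -1.9, 15.3]
gripper_width: 0.0188
```

```bash
python3 -c "
from h import *
show();ring()"
```

```text
t 12.45 p [ 0.4599 -0.0505  0.158 ] yaw_y 0.4321 F [-8.8 -1.9 15.3] M [ 0.18 -0.07  0.07] w 0.0188 tilt [-0.0074 -0.0033] q6 -0.79
ring est [0.5869 0.0108] underside 0.03 F along/left [-8.8  1.9] Fz 15.3
```

Request:
{"method": "apply_moves", "body": {"moves": [[0, -0.1, -0.15, 0.02], [1.41, 0.03, 0, 0.1], [1.41, 0.04, 0, 0.1], [1.41, 0.04, 0, 0.1], [1.41, 0.04, 0, 0.1]]}}

```text
clock: 13.08
tcp_pos: [0.4468, 0.0062, 0.1593]
tcp_rot: [-0.001, 0.705, 0.709, -0.002]
force: [4.2, 0.3, -2.1]
gripper_width: 0.0188
```

```bash
python3 -c "
from h import *
show();ring()"
```

```text
t 13.07 p [0.4468 0.0062 0.1593] yaw_y 0.0052 F [ 4.2  0.3 -2.1] M [ 0.03 -0.67  0.59] w 0.0188 tilt [-0.0034 -0.0014] q6 -0.25
ring est [0.5878 0.0094] underside 0.0313 F along/left [4.2 0.2] Fz -2.1
```

Request:
{"method": "apply_moves", "body": {"moves": [[1.41, 0.04, 0.03, 0.1], [1.41, 0.04, 0.03, 0.1], [1.41, 0.04, 0, 0.1], [1.41, 0.04, 0, 0.1], [1.41, 0.04, 0, 0.1], [1.41, 0.04, 0, 0.1], [0.5, 0, 0, 0.04]]}}

```text
clock: 13.95
tcp_pos: [0.4738, 0.0926, 0.1582]
tcp_rot: [0.003, 0.895, 0.445, -0.002]
force: [0.7, -0.1, -0.6]
gripper_width: 0.0192
```

```bash
python3 -c "
from h import *
show();ring()"
```

```text
t 13.95 p [0.4738 0.0926 0.1582] yaw_y -0.648 F [ 0.7 -0.1 -0.6] M [ 0.01 -0.19  0.58] w 0.0192 tilt [-0.0007 -0.0076] q6 0.6
ring est [0.5877 0.0094] underside 0.0302 F along/left [0.6 0.3] Fz -0.6
```

Request:
{"method": "apply_moves", "body": {"moves": [[-0.56, 0.02, 0, -0.04], [0, 0, -1.5, 0], [0, 0, -1.5, 0], [-2.05, 0.25, 0, -0.145], [-2.05, 0.25, 0, -0.145], [-2.05, 0.25, 0, -0.145], [-2.05, 0.25, 0, -0.145], [-2.05, 0.25, 0, -0.145], [-2.05, 0.25, 0, -0.145], [-2.0, 0.25, 0, -0.135], [0, 0, 0, 0]]}}

```text
clock: 15.32
tcp_pos: [0.4619, -0.0527, 0.1856]
tcp_rot: [-0.004, 0.539, 0.842, -0.006]
force: [0.4, 1.3, -3.4]
gripper_width: 0.0188
```

```bash
python3 -c "
from h import *
show();ring();t,a=tcp_for(.44+DY,np.array([.5872,.0100]));plan([*t,.182],a,1)"
```

```text
t 15.32 p [ 0.4619 -0.0527  0.1856] yaw_y 0.4317 F [ 0.4  1.3 -3.4] M [-0.05  0.14 -0.01] w 0.0188 tilt [-0.0142 -0.0062] q6 -0.79
ring est [0.589  0.0085] underside 0.0576 F along/left [0.9 1. ] Fz -3.4
[0.09, -0.1, 0.36, -0.008],
```

Request:
{"method": "apply_moves", "body": {"moves": [[0.15, 0.05, 0.7, -0.008], [0, 0.02, 0.6, 0], [0, 0.02, 0.4, 0]]}}

```text
clock: 15.7
tcp_pos: [0.4613, -0.0498, 0.1678]
tcp_rot: [-0.004, 0.537, 0.843, -0.006]
force: [0.2, -2.3, -0.5]
gripper_width: 0.0186
```

```bash
python3 -c "
from h import *
show();ring()"
```

```text
t 15.7 p [ 0.4613 -0.0498  0.1678] yaw_y 0.4368 F [ 0.2 -2.3 -0.5] M [-0.41 -0.26 -0.3 ] w 0.0186 tilt [-0.0138 -0.0065] q6 -0.79
ring est [0.588  0.0121] underside 0.0398 F along/left [-0.8 -2.2] Fz -0.5
```

Request:
{"method": "apply_moves", "body": {"moves": [[-0.1, 0, 0.3, 0], [0, 0, 0.3, 0], [0, 0, 0.15, 0]]}}

```text
clock: 16.08
tcp_pos: [0.4613, -0.0504, 0.1597]
tcp_rot: [-0.004, 0.537, 0.844, -0.007]
force: [-8.5, -3.0, 9.2]
gripper_width: 0.0187
```

```bash
python3 -c "
from h import *
show();ring()
s=ctrl.snapshot('top');b=ctrl.snapshot('side')
A=s['image'][200:300,255:375]; B=b['image'][225:285,270:330]
cv2.imwrite('pics/r5.png',np.hstack([cv2.resize(A,(400,400),interpolation=cv2.INTER_CUBIC),cv2.resize(B,(400,400),interpolation=cv2.INTER_CUBIC)]))"
```

```text
t 16.07 p [ 0.4613 -0.0504  0.1597] yaw_y 0.4369 F [-8.5 -3.   9.2] M [-0.27  0.2  -0.1 ] w 0.0187 tilt [-0.0148 -0.0066] q6 -0.79
ring est [0.588  0.0115] underside 0.0317 F along/left [-8.9  0.9] Fz 9.2
```

View pics/r5.png

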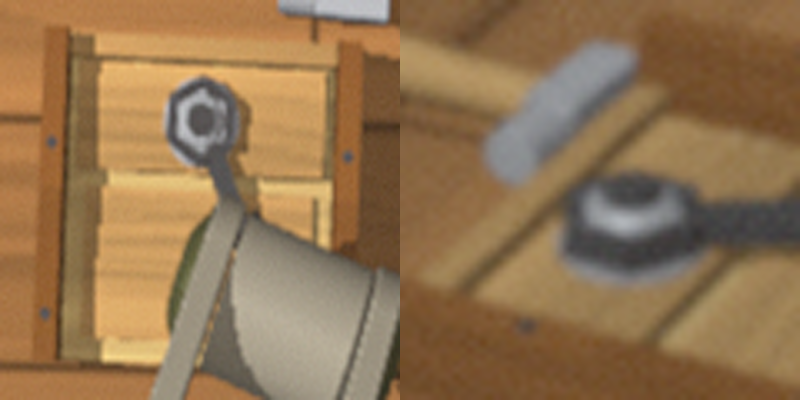

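Request:
{"method": "apply_moves", "body": {"moves": [[0, -0.1, -0.1, 0.02], [1.41, 0.03, 0, 0.1], [1.2, 0.03, 0, 0.085]]}}

```text
clock: 16.55
tcp_pos: [0.452, -0.0246, 0.1606]
tcp_rot: [-0.004, 0.622, 0.783, -0.005]
force: [2.5, 0.5, -2.6]
gripper_width: 0.0189
```

```bash
cat >> h.py <<'E'
def torque():
    for _ in range(1):
        st,p,M,psi=pose(); f=np.array(st["force"]); r=p[:2]-np.array([.587,.010])
        print("T nut",round(float(st["moment"][2]+r[0]*f[1]-r[1]*f[0]),2),"Mz",round(float(st["moment"][2]),2))
E
python3 -c "
from h import *
show();ring();torque()"
```

```text
t 16.55 p [ 0.452  -0.0246  0.1606] yaw_y 0.2278 F [ 2.5  0.5 -2.6] M [ 0.3  -0.43  0.69] w 0.0189 tilt [-0.0126 -0.0037] q6 -0.54
ring est [0.5888 0.0097] underside 0.0326 F along/left [ 2.6 -0.1] Fz -2.6
T nut 0.7 Mz 0.69
```

Request:
{"method": "apply_moves", "body": {"moves": [[0.56, 0.01, 0, 0.04], [0.42, 0.01, 0, 0.03]]}}

```text
clock: 16.8
tcp_pos: [0.4499, -0.0142, 0.1606]
tcp_rot: [-0.003, 0.65, 0.76, -0.006]
force: [-0.6, -1.7, -1.1]
gripper_width: 0.0187
```

```bash
python3 -c "
from h import *
show();ring();torque()"
```

```text
t 16.8 p [ 0.4499 -0.0142  0.1606] yaw_y 0.1568 F [-0.6 -1.7 -1.1] M [-0.16 -0.09  0.42] w 0.0187 tilt [-0.0128 -0.0045] q6 -0.44
ring est [0.5888 0.0103] underside 0.0326 F along/left [-0.9 -1.6] Fz -1.1
T nut 0.64 Mz 0.42
```

Request:
{"method": "apply_moves", "body": {"moves": [[0.42, 0.01, 0, 0.03]]}}

```text
clock: 16.92
tcp_pos: [0.4493, -0.0099, 0.1606]
tcp_rot: [-0.003, 0.661, 0.75, -0.006]
force: [0.2, -1.1, -1.6]
gripper_width: 0.0188
```

```bash
python3 -c "
from h import *
show();torque()"
```

```text
t 16.93 p [ 0.4493 -0.0099  0.1606] yaw_y 0.1263 F [ 0.2 -1.1 -1.6] M [-0.1  -0.02  0.34] w 0.0188 tilt [-0.0128 -0.005 ] q6 -0.4
T nut 0.5 Mz 0.34
```

Request:
{"method": "apply_moves", "body": {"moves": [[0.28, 0.01, 0, 0.02]]}}

```text
clock: 17.05
tcp_pos: [0.4489, -0.007, 0.1606]
tcp_rot: [-0.003, 0.669, 0.744, -0.006]
force: [-1.1, -2.2, -0.2]
gripper_width: 0.0188
```

```bash
python3 -c "
from h import *
show();torque()"
```

```text
t 17.05 p [ 0.4489 -0.007   0.1606] yaw_y 0.1059 F [-1.1 -2.2 -0.2] M [-0.13 -0.04  0.42] w 0.0188 tilt [-0.013  -0.0054] q6 -0.38
T nut 0.7 Mz 0.42
```

Request:
{"method": "apply_moves", "body": {"moves": [[0.28, 0.01, 0, 0.02]]}}

```text
clock: 17.18
tcp_pos: [0.4487, -0.0041, 0.1607]
tcp_rot: [-0.003, 0.676, 0.737, -0.007]
force: [-0.6, -1.0, -0.0]
gripper_width: 0.0187
```

```bash
python3 -c "
from h import *
show();torque()"
```

```text
t 17.18 p [ 0.4487 -0.0041  0.1607] yaw_y 0.0853 F [-0.6 -1.  -0. ] M [-0.03 -0.02  0.45] w 0.0187 tilt [-0.0131 -0.0057] q6 -0.35
T nut 0.58 Mz 0.45
```

Request:
{"method": "apply_moves", "body": {"moves": [[0.2, 0, 0, 0.014]]}}

```text
clock: 17.3
tcp_pos: [0.4485, -0.002, 0.1607]
tcp_rot: [-0.003, 0.682, 0.732, -0.007]
force: [-0.3, -1.2, -1.2]
gripper_width: 0.0184
```

```bash
python3 -c "
from h import *
show();torque()"
```

```text
t 17.3 p [ 0.4485 -0.002   0.1607] yaw_y 0.0705 F [-0.3 -1.2 -1.2] M [-0.11 -0.02  0.4 ] w 0.0184 tilt [-0.0132 -0.0057] q6 -0.33
T nut 0.57 Mz 0.4
```

Request:
{"method": "apply_moves", "body": {"moves": [[0.2, 0, 0, 0.014]]}}

```text
clock: 17.42
tcp_pos: [0.4483, 0.0001, 0.1607]
tcp_rot: [-0.003, 0.687, 0.726, -0.007]
force: [-1.3, -1.0, -0.8]
gripper_width: 0.019
```

```bash
python3 -c "
from h import *
show();torque()"
```

```text
t 17.43 p [4.483e-01 1.000e-04 1.607e-01] yaw_y 0.0557 F [-1.3 -1.  -0.8] M [-0.12 -0.07  0.45] w 0.019 tilt [-0.0132 -0.0058] q6 -0.31
T nut 0.58 Mz 0.45
```

Request:
{"method": "apply_moves", "body": {"moves": [[0.2, 0, 0, 0.014]]}}

```text
clock: 17.55
tcp_pos: [0.4482, 0.0022, 0.1606]
tcp_rot: [-0.003, 0.693, 0.721, -0.007]
force: [0.5, -0.3, -1.0]
gripper_width: 0.0187
```

```bash
python3 -c "
from h import *
show();torque()"
```

```text
t 17.55 p [0.4482 0.0022 0.1606] yaw_y 0.0408 F [ 0.5 -0.3 -1. ] M [-0.08 -0.1   0.46] w 0.0187 tilt [-0.0132 -0.0058] q6 -0.29
T nut 0.5 Mz 0.46
```

Request:
{"method": "apply_moves", "body": {"moves": [[0.2, 0, 0, 0.014]]}}

```text
clock: 17.68
tcp_pos: [0.4481, 0.0043, 0.1606]
tcp_rot: [-0.003, 0.698, 0.716, -0.007]
force: [-1.0, -1.1, 0.0]
gripper_width: 0.0193
```

```bash
python3 -c "
from h import *
show();torque()"
```

```text
t 17.68 p [0.4481 0.0043 0.1606] yaw_y 0.0257 F [-1.  -1.1  0. ] M [-0.08 -0.04  0.42] w 0.0193 tilt [-0.0133 -0.0058] q6 -0.27
T nut 0.56 Mz 0.42
```

Request:
{"method": "apply_moves", "body": {"moves": [[0.2, 0, 0, 0.014]]}}

```text
clock: 17.8
tcp_pos: [0.4481, 0.0064, 0.1606]
tcp_rot: [-0.003, 0.703, 0.711, -0.007]
force: [0.6, -1.7, -0.3]
gripper_width: 0.0188
```

```bash
python3 -c "
from h import *
show();torque()"
```

```text
t 17.8 p [0.4481 0.0064 0.1606] yaw_y 0.0107 F [ 0.6 -1.7 -0.3] M [-0.09 -0.    0.45] w 0.0188 tilt [-0.0132 -0.0058] q6 -0.25
T nut 0.68 Mz 0.45
```

Request:
{"method": "apply_moves", "body": {"moves": [[0.2, 0, 0, 0.014]]}}

```text
clock: 17.92
tcp_pos: [0.448, 0.0085, 0.1606]
tcp_rot: [-0.003, 0.709, 0.706, -0.007]
force: [0.3, -1.6, -0.8]
gripper_width: 0.0192
```

```bash
python3 -c "
from h import *
show();torque()"
```

```text
t 17.93 p [0.448  0.0085 0.1606] yaw_y -0.0043 F [ 0.3 -1.6 -0.8] M [-0.17 -0.04  0.43] w 0.0192 tilt [-0.0133 -0.0059] q6 -0.23
T nut 0.65 Mz 0.43
```

Request:
{"method": "apply_moves", "body": {"moves": [[0.2, 0, 0, 0.014]]}}

```text
clock: 18.05
tcp_pos: [0.448, 0.0106, 0.1606]
tcp_rot: [-0.003, 0.714, 0.7, -0.007]
force: [-0.7, -1.6, -0.2]
gripper_width: 0.0186
```

```bash
python3 -c "
from h import *
show();torque()"
```

```text
t 18.05 p [0.448  0.0106 0.1606] yaw_y -0.0194 F [-0.7 -1.6 -0.2] M [-0.16 -0.03  0.37] w 0.0186 tilt [-0.0133 -0.0059] q6 -0.21
T nut 0.59 Mz 0.37
```

Request:
{"method": "apply_moves", "body": {"moves": [[0.2, 0, 0, 0.014]]}}

```text
clock: 18.18
tcp_pos: [0.4481, 0.0128, 0.1606]
tcp_rot: [-0.003, 0.719, 0.695, -0.007]
force: [-1.0, -0.8, -0.8]
gripper_width: 0.0188
```

```bash
python3 -c "
from h import *
show();torque()"
```

```text
t 18.18 p [0.4481 0.0128 0.1606] yaw_y -0.0344 F [-1.  -0.8 -0.8] M [-0.19 -0.06  0.36] w 0.0188 tilt [-0.0133 -0.0059] q6 -0.19
T nut 0.47 Mz 0.36
```

Request:
{"method": "apply_moves", "body": {"moves": [[0.2, 0, 0, 0.014]]}}

```text
clock: 18.3
tcp_pos: [0.4482, 0.0148, 0.1606]
tcp_rot: [-0.002, 0.724, 0.69, -0.007]
force: [-0.8, -3.2, -0.4]
gripper_width: 0.0187
```

```bash
python3 -c "
from h import *
show();ring();torque()
s=ctrl.snapshot('top');b=ctrl.snapshot('side')
A=s['image'][205:260,290:345]; B=b['image'][225:285,270:330]
cv2.imwrite('pics/r6.png',np.hstack([cv2.resize(A,(400,400),interpolation=cv2.INTER_CUBIC),cv2.resize(B,(400,400),interpolation=cv2.INTER_CUBIC)]))"
```

```text
t 18.3 p [0.4482 0.0148 0.1606] yaw_y -0.0491 F [-0.8 -3.2 -0.4] M [-0.57 -0.04  0.56] w 0.0187 tilt [-0.0133 -0.0063] q6 -0.17
ring est [0.5891 0.0104] underside 0.0326 F along/left [-0.6 -3.2] Fz -0.4
T nut 1.0 Mz 0.56
```

View pics/r6.png

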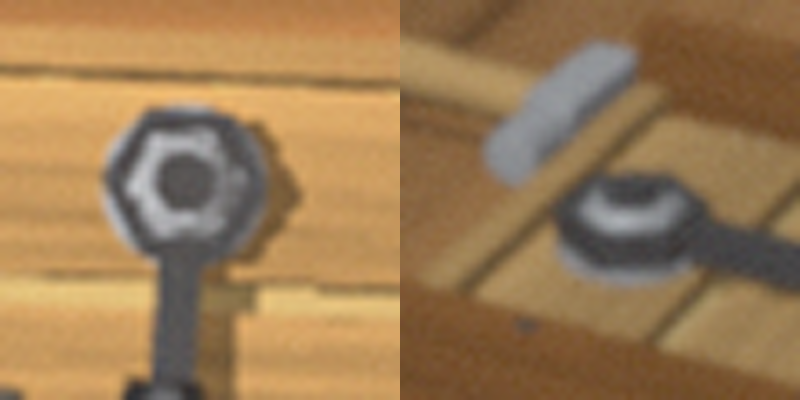

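Request:
{"method": "apply_moves", "body": {"moves": [[0.2, 0, 0, 0.01]]}}

```text
clock: 18.52
tcp_pos: [0.4483, 0.0165, 0.1606]
tcp_rot: [-0.002, 0.727, 0.686, -0.007]
force: [-1.5, -5.4, 0.3]
gripper_width: 0.0189
```

```bash
python3 -c "
from h import *
show();torque()"
```

```text
t 18.52 p [0.4483 0.0165 0.1606] yaw_y -0.0585 F [-1.5 -5.4  0.3] M [-1.25  0.12  0.57] w 0.0189 tilt [-0.0134 -0.0074] q6 -0.16
T nut 1.33 Mz 0.57
```

Request:
{"method": "apply_moves", "body": {"moves": [[0.2, 0, 0, 0.01]]}}

```text
clock: 18.65
tcp_pos: [0.4484, 0.018, 0.1606]
tcp_rot: [-0.001, 0.731, 0.683, -0.008]
force: [-2.4, -8.1, -0.8]
gripper_width: 0.0191
```

```bash
python3 -c "
from h import *
show();torque()"
```

```text
t 18.65 p [0.4484 0.018  0.1606] yaw_y -0.0682 F [-2.4 -8.1 -0.8] M [-1.56  0.19  0.7 ] w 0.0191 tilt [-0.0137 -0.0092] q6 -0.14
T nut 1.84 Mz 0.7
```

Request:
{"method": "apply_moves", "body": {"moves": [[0.2, 0, 0, 0.006]]}}

```text
clock: 18.77
tcp_pos: [0.4485, 0.0193, 0.1606]
tcp_rot: [-0.001, 0.733, 0.681, -0.009]
force: [-2.4, -10.8, -0.6]
gripper_width: 0.0189
```

```bash
python3 -c "
from h import *
show();torque()"
```

```text
t 18.77 p [0.4485 0.0193 0.1606] yaw_y -0.0737 F [ -2.4 -10.8  -0.6] M [-2.03  0.24  0.55] w 0.0189 tilt [-0.014  -0.0116] q6 -0.13
T nut 2.07 Mz 0.55
```

Request:
{"method": "apply_moves", "body": {"moves": [[0.18, 0, 0, 0.006], [0.05, 0, 0, 0]]}}

```text
clock: 19.02
tcp_pos: [0.4486, 0.02, 0.1606]
tcp_rot: [0.001, 0.734, 0.679, -0.011]
force: [-2.6, -6.8, -0.3]
gripper_width: 0.0191
```

```bash
python3 -c "
from h import *
show();torque()
s=ctrl.snapshot('top');b=ctrl.snapshot('side');torque()
A=s['image'][200:300,255:375]; B=b['image'][165:285,255:375]
cv2.imwrite('pics/r7.png',np.hstack([cv2.resize(A,(400,400),interpolation=cv2.INTER_CUBIC),cv2.resize(B,(400,400),interpolation=cv2.INTER_CUBIC)]))"
```

```text
t 19.02 p [0.4486 0.02   0.1606] yaw_y -0.0782 F [-2.6 -6.8 -0.3] M [-1.35  0.19  0.76] w 0.0191 tilt [-0.0148 -0.0166] q6 -0.12
T nut 1.73 Mz 0.76
T nut 1.85 Mz 0.7
```

View pics/r7.png

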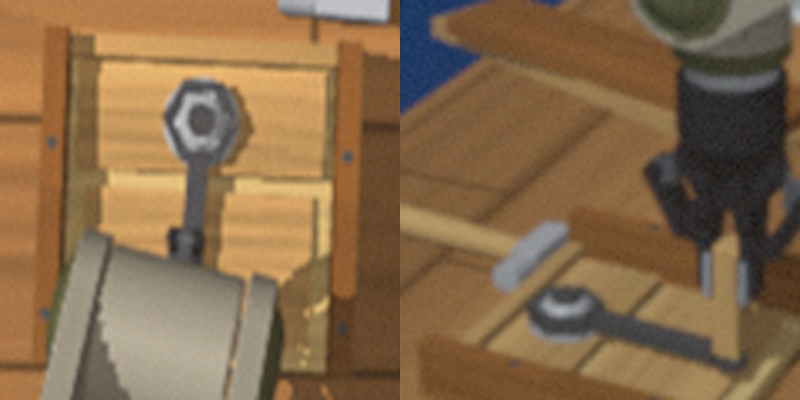

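Request:
{"method": "apply_moves", "body": {"moves": [[0.2, 0, 0, 0.012]]}}

```text
clock: 19.25
tcp_pos: [0.4487, 0.0213, 0.1606]
tcp_rot: [0.002, 0.738, 0.675, -0.012]
force: [-0.3, -8.3, -1.1]
gripper_width: 0.0185
```

```bash
python3 -c "
from h import *
show();torque()"
```

```text
t 19.25 p [0.4487 0.0213 0.1606] yaw_y -0.0891 F [-0.3 -8.3 -1.1] M [-1.66  0.19  1.12] w 0.0185 tilt [-0.0152 -0.0189] q6 -0.1
T nut 2.26 Mz 1.12
```

Request:
{"method": "apply_moves", "body": {"moves": [[-0.95, 0, 0, -0.08], [0, 0, 0, 0]]}}

```text
clock: 19.5
tcp_pos: [0.4482, 0.0119, 0.1607]
tcp_rot: [0.001, 0.711, 0.703, -0.011]
force: [0.3, -1.0, -1.9]
gripper_width: 0.0187
```

```bash
python3 -c "
from h import *
show();torque();ring()"
```

```text
t 19.5 p [0.4482 0.0119 0.1607] yaw_y -0.0107 F [ 0.3 -1.  -1.9] M [-0.34 -0.05 -0.18] w 0.0187 tilt [-0.0142 -0.0179] q6 -0.21
T nut -0.04 Mz -0.18
ring est [0.5892 0.0129] underside 0.0327 F along/left [ 0.3 -1. ] Fz -1.9
```

Unloaded. Lift off.

Request:
{"method": "apply_moves", "body": {"moves": [[0, 0, -1, 0], [0, 0, -1.5, 0], [0, 0, -2.5, 0], [0, 0, -1, 0]]}}

```text
clock: 20.0
tcp_pos: [0.4483, 0.0147, 0.2217]
tcp_rot: [-0.002, 0.713, 0.701, -0.012]
force: [0.5, 0.6, -3.4]
gripper_width: 0.019
```

```bash
python3 -c "
from h import *
show()
s=ctrl.snapshot('top');b=ctrl.snapshot('side')
A=s['image'][195:315,255:375]; B=b['image'][165:285,255:375]
cv2.imwrite('pics/r8.png',np.hstack([cv2.resize(A,(400,400),interpolation=cv2.INTER_CUBIC),cv2.resize(B,(400,400),interpolation=cv2.INTER_CUBIC)]))
plan([.494,-.2793,.22],.384,9)"
```

```text
t 20.0 p [0.4483 0.0147 0.2217] yaw_y -0.0178 F [ 0.5  0.6 -3.4] M [-0.01  0.11  0.02] w 0.019 tilt [-0.019 -0.014] q6 -0.2
[-3.26, 0.56, 0.01, -0.045], [-3.28, 0.42, 0.01, -0.045], [-3.29, 0.27, 0.01, -0.045], [-3.3, 0.13, 0.01, -0.045], [-3.3, -0.02, 0.01, -0.045], [-3.3, -0.17, 0.01, -0.045], [-3.29, -0.32, 0.01, -0.045], [-3.27, -0.46, 0.01, -0.045], [-3.25, -0.61, 0.01, -0.045],
```

View pics/r8.png

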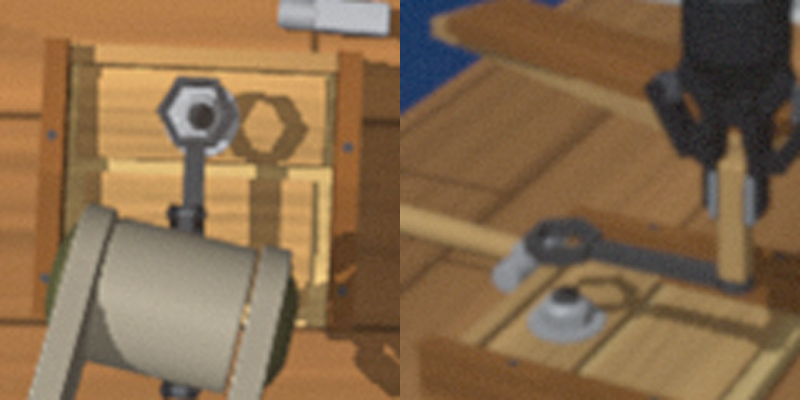

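Request:
{"method": "apply_moves", "body": {"moves": [[-3.26, 0.56, 0, -0.045], [-3.28, 0.42, 0, -0.045], [-3.29, 0.27, 0, -0.045], [-3.3, 0.13, 0, -0.045], [-3.3, -0.02, 0, -0.045], [-3.3, -0.17, 0, -0.045], [-3.3, -0.32, 0, -0.045], [-3.1, -0.46, 0, -0.045], [-2.0, -0.4, 0, -0.03], [0, 0, 0, 0]]}}

```text
clock: 21.35
tcp_pos: [0.4909, -0.2709, 0.2119]
tcp_rot: [-0.014, 0.56, 0.828, -0.011]
force: [0.5, 0.5, -3.9]
gripper_width: 0.0186
```

```bash
python3 -c "
from h import *
show();plan([.494,-.28,.16],.384,3)"
```

```text
t 21.35 p [ 0.4909 -0.2709  0.2119] yaw_y 0.3819 F [ 0.5  0.5 -3.9] M [-0.04  0.17 -0.07] w 0.0186 tilt [-0.0354 -0.0019] q6 -1.08
[-0.32, -0.02, 1.73, -0.001], [-0.32, -0.02, 1.73, -0.001], [-0.32, -0.02, 1.73, -0.001],
```

Request:
{"method": "apply_moves", "body": {"moves": [[-0.35, 0, 1.75, 0], [-0.35, 0.05, 1.75, 0], [-0.2, 0.1, 1.75, 0], [0, 0.1, 1.7, 0]]}}

```text
clock: 21.85
tcp_pos: [0.4934, -0.2745, 0.1385]
tcp_rot: [-0.016, 0.561, 0.828, -0.01]
force: [0.3, 0.5, -3.2]
gripper_width: 0.0186
```

```bash
python3 -c "
from h import *
show()
b=ctrl.snapshot('side');B=b['image'][150:240,310:410]
cv2.imwrite('pics/r9.png',cv2.resize(B,(600,540),interpolation=cv2.INTER_CUBIC))"
```

```text
t 21.85 p [ 0.4934 -0.2745  0.1385] yaw_y 0.3798 F [ 0.3  0.5 -3.2] M [-0.11  0.07 -0.01] w 0.0186 tilt [-0.0379  0.0015] q6 -1.08
```

View pics/r9.png

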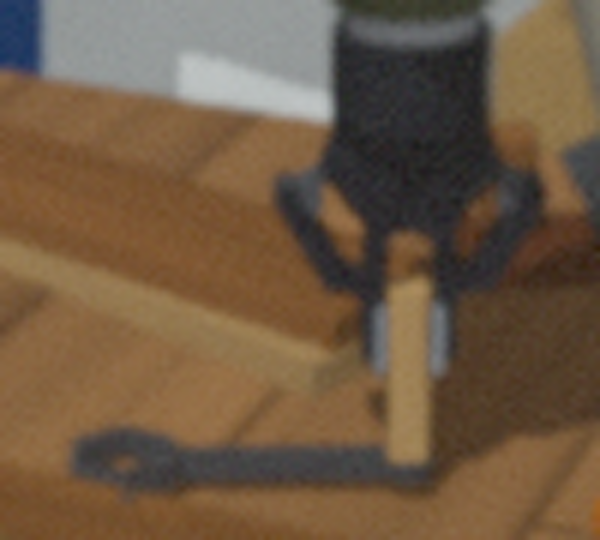

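Request:
{"method": "apply_moves", "body": {"moves": [[0, 0, 0.4, 0], [0, 0, 0.3, 0]]}}

```text
clock: 22.15
tcp_pos: [0.4922, -0.2738, 0.1317]
tcp_rot: [-0.017, 0.561, 0.828, -0.01]
force: [-15.6, -1.5, 23.2]
gripper_width: 0.0191
```

```bash
python3 -c "
from h import *
show()"
```

```text
t 22.15 p [ 0.4922 -0.2738  0.1317] yaw_y 0.3794 F [-15.6  -1.5  23.2] M [0.5  0.19 0.35] w 0.0191 tilt [-0.0395  0.0016] q6 -1.08
```

Request:
{"method": "apply_moves", "body": {"moves": [[0, 0, 0.15, 0], [0, 0, 0.1, 0]]}}

```text
clock: 22.4
tcp_pos: [0.4924, -0.2734, 0.1329]
tcp_rot: [-0.014, 0.561, 0.828, -0.01]
force: [-2.5, 2.0, 2.8]
gripper_width: 0.0187
```

```bash
python3 -c "
from h import *
show()"
```

```text
t 22.4 p [ 0.4924 -0.2734  0.1329] yaw_y 0.3794 F [-2.5  2.   2.8] M [ 0.6  -0.09  0.4 ] w 0.0187 tilt [-0.0348 -0.0008] q6 -1.08
```

Request:
{"method": "apply_moves", "body": {"moves": [[0, 0, 0.2, 0], [0, 0, 0.1, 0], [0, 0, 0.1, 0]], "gripper": 1.0, "force": 20}}

```text
clock: 22.78
tcp_pos: [0.4921, -0.2729, 0.1324]
tcp_rot: [-0.012, 0.561, 0.828, -0.01]
force: [-5.0, 1.4, 5.3]
gripper_width: 0.0189
```

```bash
python3 -c "
from h import *
show()"
```

```text
t 22.77 p [ 0.4921 -0.2729  0.1324] yaw_y 0.3798 F [-5.   1.4  5.3] M [0.44 0.   0.27] w 0.0189 tilt [-0.0321 -0.0035] q6 -1.08
```

Request:
{"method": "apply_moves", "body": {"moves": [[0, 0, 0, 0], [0, 0, 0, 0], [0, 0, 0, 0]], "gripper": 3.0}}

```text
clock: 23.15
tcp_pos: [0.4925, -0.2727, 0.1331]
tcp_rot: [-0.011, 0.561, 0.828, -0.01]
force: [0.7, -0.2, 1.3]
gripper_width: 0.0302
```

```bash
python3 -c "
from h import *
show()
b=ctrl.snapshot('side');B=b['image'][150:240,310:410]
cv2.imwrite('pics/r10.png',cv2.resize(B,(600,540),interpolation=cv2.INTER_CUBIC))"
```

```text
t 23.15 p [ 0.4925 -0.2727  0.1331] yaw_y 0.3794 F [ 0.7 -0.2  1.3] M [-0.01  0.01 -0.02] w 0.0302 tilt [-0.0305 -0.0047] q6 -1.08
```

View pics/r10.png

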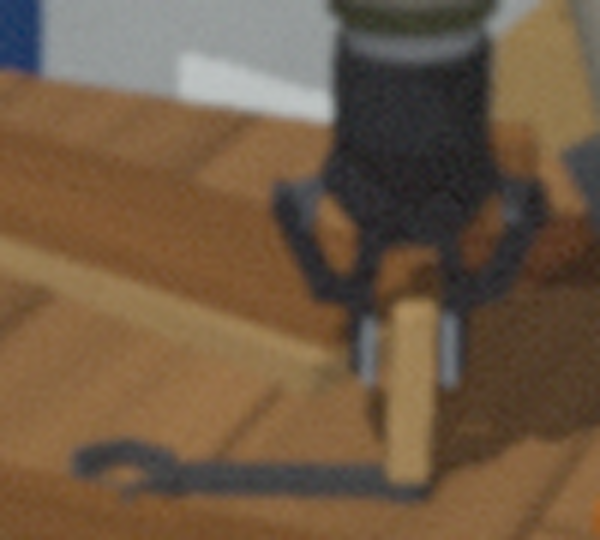

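Wrench standing flat and free. Open fully and rise.

Request:
{"method": "apply_moves", "body": {"moves": [[0, 0, 0, 0], [0, 0, 0, 0], [0, 0, 0, 0], [0, 0, 0, 0]], "gripper": 8.5}}

```text
clock: 23.7
tcp_pos: [0.4926, -0.2728, 0.1329]
tcp_rot: [-0.011, 0.561, 0.828, -0.01]
force: [0.2, 0.7, 0.0]
gripper_width: 0.0851
```

Request:
{"method": "apply_moves", "body": {"moves": [[0, 0, -2, 0], [0, 0, -4, 0], [0, 0, -5, 0], [-4, -4, -2, 0], [-5, -5, 0, 0], [-5, -5, 0, 0], [-4, -4, 0, 0], [0, 0, 0, 0]]}}

```text
clock: 24.7
tcp_pos: [0.3996, -0.4976, 0.2704]
tcp_rot: [-0.011, 0.56, 0.828, -0.011]
force: [0.4, 0.9, 0.5]
gripper_width: 0.0852
```

```bash
python3 -c "
from h import *
show()
s=ctrl.snapshot('top');b=ctrl.snapshot('side')
print([(round(x['conf'],2),np.round(x['location'],1).tolist()) for q in ('jar','offcut','hammer') for x in ctrl.spot_point(s,q)[:1]])
cv2.imwrite('pics/f1.png',s['image']);cv2.imwrite('pics/f2.png',np.hstack([cv2.resize(s['image'][195:285,285:445],(533,300),interpolation=cv2.INTER_CUBIC),cv2.resize(b['image'][185:305,255:395],(267,300))]))"
```

```text
t 24.7 p [ 0.3996 -0.4976  0.2704] yaw_y 0.3819 F [0.4 0.9 0.5] M [-0.02 -0.02 -0.04] w 0.0852 tilt [-0.0312 -0.0056] q6 -1.45
[(0.94, [203.8, 256.4]), (0.68, [214.5, 170.8]), (0.97, [357.4, 154.5])]
```

View pics/f1.png

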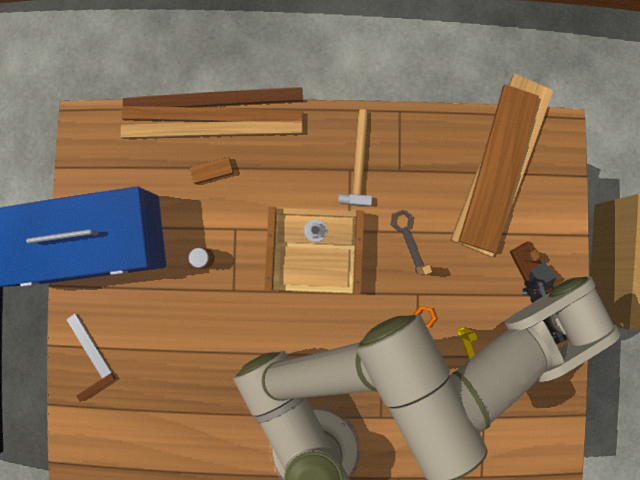

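View pics/f2.png

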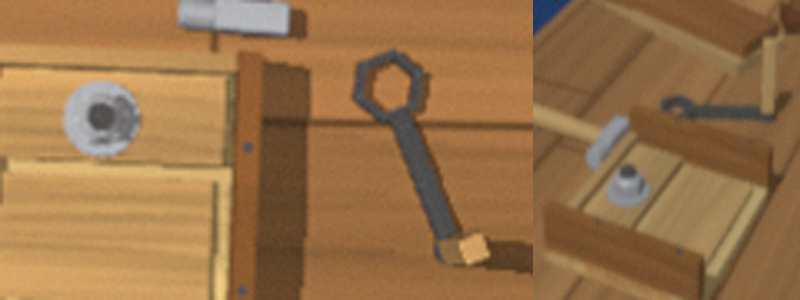

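```bash
python3 -c "
from workcell import ctrl
print(ctrl.hand_in())"
```

```text
the job is handed in; nothing more can be done
None
```

I tightened the nut to its end stop with the dark steel wrench in three strokes and snugged it. The wrench is back on the bench close to where it started, and I handed the job in at about 25 s on the robot's clock.

- **Snugging:** Turning the nut took about 0.5 to 0.7 N m. Torque then climbed as the stop was met, and I snugged it to about 2.1 to 2.3 N m measured at the wrist. Force at the grip at those readings was about 8 to 11 N, partly below the 10 to 14 N you gave, because the gripper also applied some of the torque by twisting.
- **End stop:** The nut angle was never read directly. Contact came within about 0.02 rad of where I expected the stop, from the jig's yaw, the nut's home angle and the wrench's play.
- **Final pictures:** The wrench stands flat with its post upright, clear of the jig. The jar, offcut and hammer look unmoved; their detected positions shifted by only about 3 pixels, within the detector's noise.
- **Contacts:** The first lowering onto the nut touched its cone off-centre at about 23 N, so I moved over and retried. Setting the wrench down, the tool was tilted about 2 degrees, so the ring touched the bench first and the wrist force reached about 28 N. The wrench settled flat when the gripper opened.

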